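# Check the heating block's slot with the go gauge

## Task

Check the flat slot in the metal block of the dry heater: take the green-handled gauge out of the wooden stand and put its blade straight down into the slot until its flange sits on the block. Let go and leave it standing there; leave the red-handled gauge in the stand.

Things in the scene. Friction and masses are not known exactly. Their poses are not given: they have to be found in the camera images.
- green_gauge_grip (a point): Centre of the green handle of the loose go gauge (about 0.12 kg), upright in the stand. Handle 20 (x) x 36 (y) x 46 mm high, grip it across x; below it a steel flange 34 x 46 x 5 and a blade 6 thick (x), 30 wide (y), 38 long. The point is 30 mm above the flange's underside, 21 below the handle's top; z up. Same after a half turn about z. Lift at least 40 mm to leave the stand.
- slot_mouth (a point): Centre of the flat slot's mouth, in the top face (85 mm above the table) of a fixed dry heater's aluminium block, 100 x 150 mm. Slot 11 (x) x 36 (y), 42 deep, 2 mm chamfer; z up. With the gauge home its grip point is 30 mm above this point, y axes parallel. Four round vial wells at 23 mm in x, 48 in y either side; two hold vials that stand 4 mm proud.
- red_gauge_grip (a point): Centre of the handle of the loose no-go gauge: same shape, red handle, blade 14 mm thick (too thick for the slot). It stands beside the green one, 80 mm away along y, in the fixed wooden stand, 65 x 150 x 50 mm high, which has two slots; either gauge may be on the left. z up.
Not all that is in view belongs to the job. What is shaped like the part that bears green_gauge_grip but purple or yellow is not meant.

How it is judged:
At the end, for the whole second after the job is handed in: The green gauge stands upright (within 10 degrees) in the block's slot, within 12 mm of its centre and 11 degrees of its direction, its flange down on the block to within 4 mm, released; the red gauge is in the stand within 25 mm of where it stood (horizontal distance between green_gauge_grip and slot_mouth below 0.012 m and z of green_gauge_grip in the frame of slot_mouth below 0.034 m and angle between green_gauge_grip's own z axis and vertical below 0.17 rad and angle between the y axis of green_gauge_grip and the y axis of slot_mouth, either way round below 0.2 rad and distance of red_gauge_grip from where it was at the start of the episode below 0.025 m); the robot touches nothing.
It fails at once if the red-handled gauge is pulled out of the stand or displaced by more than 30 mm (distance of red_gauge_grip from where it was at the start of the episode above 0.03 m).
It also fails if it takes over 34 s, if anything falls off the work surface, if the arm or the gripper's body presses on something with over 40 N, if the wrist force passes 120 N, or if a joint passes its speed limit or range.

## Robot

A 6-joint arm with a two-finger parallel gripper is mounted at the origin on the work surface; the furniture and walls round the work are solid. World frame = base frame: x ahead of the robot, y to its left, z up, the work surface at z = 0. Lengths are in m, angles in rad, forces in N, time in s.
With the tool pointing down it reaches from about 0.35 to 0.8 m from the base axis. Payload 7.3 kg.
Tool frame: the origin (TCP) lies midway between the tips of the shut fingers; the grasp point (between the pads) lies 19 mm behind it; z points along the fingers, y is the direction in which the jaws open and shut (so a half turn about z gives the same grasp; the last joint's range is limited). The gripper opens to 85 mm and grips with 20 to 120 N. Pads are 22 mm wide; open, the fingers measure 114 mm over their backs; the gripper's body (76 mm by 85 mm) begins 54 mm behind the grasp point. The pads swing forward as they close: fully open they stand 13 mm farther back than shut.
Start: joints at [-1.424, 0.342, 1.524, -0, 1.275, -0.146], TCP at [0.152, -0.503, 0.231] pointing down, gripper open.
Joint ranges: [-2.53, 2.53], [-0.77, 2.02], [0.04, 2.7], [-1, 4.14], [0.28, 2.66], [-3.11, 3.11]. Speed limits (rad/s): [2.57, 2.57, 3.14, 3.14, 3.14, 3.14].

## Interface

Orientations are given as a 3x3 rotation matrix whose columns are the frame's x, y, z axes.
In Python, from bench import bot gives the robot as it stands.
- The arm moves only by the tool step_arm, never from a script. Its argument "rows" is a list of rows, each an object with "offset": the shift along the tool's x, y, z in units of 30 mm (1.0 is 30 mm), a list of three; "angular": the turn, a rotation vector about the tool's x, y, z in units of 5 degrees (1.0 is 5 degrees), a list of three; "hand": the finger opening in mm, from 0 to 85.4. In form: [{"offset": [dx, dy, dz], "angular": [ax, ay, az], "hand": hand}, ...]. A call has 1 to 20 rows; each row is the pose to reach, as a shift and turn from the pose commanded when the call began, along the tool's axes at that moment; what a row does not reach only later rows make up. A row lasts 1/12 s, in which the tool goes at most 41.7 mm and 7.16 degrees, less where a joint would pass 70% of its speed; a pose out of reach is approached as far as the arm can. A call with a gripper value outside its range is refused whole. The fingers move at their own pace and stop on an object; "newtons" is the grip in N (left out, the last holds). Time passes only in rows, so rows that repeat a pose let the fingers close. It gives the time, the measured TCP pose, the force and the opening at its end, in the units of the state.
- bot.observe(): the state, without advancing time (a new reading comes with each control period).
- bot.get_image(name): name is "scene" or "top" or "wrist"; returns a dict with "color" (480x640x3 uint8, blue, green, red), "vfov" (degrees; the focal length in pixels is half the picture's height over the tangent of half this angle, whatever the lens; pixels are square), "cx", "cy" (the principal point, pixels), "cam_to_world" (4x4, takes a point from camera to world coordinates); the wrist camera has in their place "hand_eye" (4x4, takes a point from camera to tool coordinates, whose origin is the TCP and whose axes are the flange's). Camera axes: x right, y down, z forward; pixel columns grow to the right and rows downward; lengths in m; the calibration is good to about 2 mm. The wrist camera is an equidistant fisheye: a pixel r from the principal point sees the ray r / f radians off the axis. A picture is of the moment at which its call begins: read the wrist's pose just before it. There is no depth.
- bot.hand_in(): hands the job in, once; it reports no verdict.
The state is a dict: "t": time; "joint_positions": joint angles; "joint_velocities": joint speeds; "joint_efforts": joint torques, N m; "position": TCP position; "eef_rot": TCP orientation; "wrist_force": force on the tool from outside, world axes, zero at the start; "moment": the same for the moment, N m; "grip_width": finger opening in m.
Only numpy, scipy, OpenCV 4.12 (cv2) and the standard library are available. Lean on these libraries where they do the work, as an engineer would, in place of code of your own. Each camera call takes 0.05 s, during which the arm holds its last target.

## Working session

There is one attempt and no reset: what is moved stays moved. The work goes in short steps, Python scripts to look and compute and a tool call to move; the robot and the scene stay as the last step left them, time stands still between calls to the robot, and variables do not carry over. Pictures are saved under pics/ and viewed, and the job is handed in when it is done.

Besides the shell and the picture viewer there is one more tool, called after "Emit:" as name([rows], argument=value, ...), one row to a line, values as JSON. step_arm: Moves the arm, as the interface text tells. Its arguments: {"type":"object","properties":{"rows":{"type":"array","items":{"type":"object","properties":{"offset":{"type":"array","items":{"type":"number"}},"angular":{"type":"array","items":{"type":"number"}},"hand":{"type":"number"}}}},"newtons":{"type":"number"}},"required":["rows"]}

```bash
mkdir -p pics; cat > h.py <<'E'
import numpy as np, cv2
from bench import bot
def save(n,fn):
    d=bot.get_image(n); cv2.imwrite('pics/'+fn+'.png',d['color']); 
    import pickle; pickle.dump(d,open('pics/'+fn+'.pkl','wb')); return d
def load(fn):
    import pickle; return pickle.load(open('pics/'+fn+'.pkl','rb'))
def ray(d,u,v):
    f=240/np.tan(np.radians(d['vfov'])/2)
    r=np.array([(u-d['cx'])/f,(v-d['cy'])/f,1]); T=np.array(d['cam_to_world'])
    return T[:3,3],T[:3,:3]@r
def atz(d,u,v,z):
    o,r=ray(d,u,v); return o+r*(z-o[2])/r[2]
def proj(d,p):
    T=np.linalg.inv(np.array(d['cam_to_world'])); q=T[:3,:3]@np.array(p)+T[:3,3]
    f=240/np.tan(np.radians(d['vfov'])/2); return d['cx']+f*q[0]/q[2],d['cy']+f*q[1]/q[2]
def crop(fn,x0,y0,x1,y1,s,out):
    im=cv2.imread('pics/'+fn+'.png')[y0:y1,x0:x1]; cv2.imwrite('pics/'+out+'.png',cv2.resize(im,None,fx=s,fy=s,interpolation=cv2.INTER_CUBIC))
E
python3 - <<'E'
from h import *
o=bot.observe(); print(o)
for n in ['scene','top','wrist']:
    d=save(n,n+'0'); print(n,{k:v for k,v in d.items() if k!='color'})
E
```

```text
{'t': 0.0, 'joint_positions': array([-1.42400611e+00,  3.42741781e-01,  1.52503621e+00, -1.18008093e-06,
        1.27539123e+00, -1.46002545e-01]), 'joint_velocities': array([ 0.0012949 ,  0.00072308, -0.00124078,  0.00111704,  0.00065169,
       -0.00094421]), 'joint_efforts': array([ 3.53201517e-05, -4.33671606e+01, -2.46011835e+01, -3.21867838e-04,
        7.76065048e-03,  2.17215404e-05]), 'position': array([ 0.15148882, -0.50224385,  0.23060937]), 'eef_rot': array([[ 9.57441469e-01,  2.88627405e-01, -2.31710163e-04],
       [ 2.88627408e-01, -9.57440227e-01,  1.55943965e-03],
       [ 2.28248389e-04, -1.55995010e-03, -9.99998757e-01]]), 'wrist_force': array([ 0.71199246, -0.30095098, -0.14728568]), 'moment': array([-0.0249916 ,  0.01425449, -0.00162477]), 'grip_width': 0.08543894102256601}
scene {'vfov': 57.85513951070196, 'cx': 329.0896827545949, 'cy': 233.71966110387706, 'cam_to_world': array([[-0.84390437,  0.3999043 , -0.35763383,  0.79664636],
       [ 0.53646986,  0.63529601, -0.55551694,  0.53709314],
       [ 0.00504973, -0.66066294, -0.75066569,  0.74114901],
       [ 0.        ,  0.        ,  0.        ,  1.        ]])}
top {'vfov': 49.078418964538294, 'cx': 321.1721254480317, 'cy': 242.07265854425054, 'cam_to_world': array([[-0.02898102, -0.99066221,  0.13322343,  0.36517928],
       [-0.99955363,  0.02968918,  0.00333179,  0.02430073],
       [-0.00725597, -0.13306741, -0.99108043,  0.9270026 ],
       [ 0.        ,  0.        ,  0.        ,  1.        ]])}
wrist {'vfov': 65.70646984690485, 'cx': 320.6547025875248, 'cy': 241.2917545406457, 'hand_eye': array([[-3.82708316e-04, -9.45484913e-01, -3.25665677e-01,
         8.44408266e-02],
       [ 9.99999640e-01, -6.08465493e-04,  5.91363409e-04,
         7.57946473e-04],
       [-7.57281508e-04, -3.25665333e-01,  9.45484805e-01,
        -1.42335502e-01],
       [ 0.00000000e+00,  0.00000000e+00,  0.00000000e+00,
         1.00000000e+00]])}
```

View pics/scene0.png

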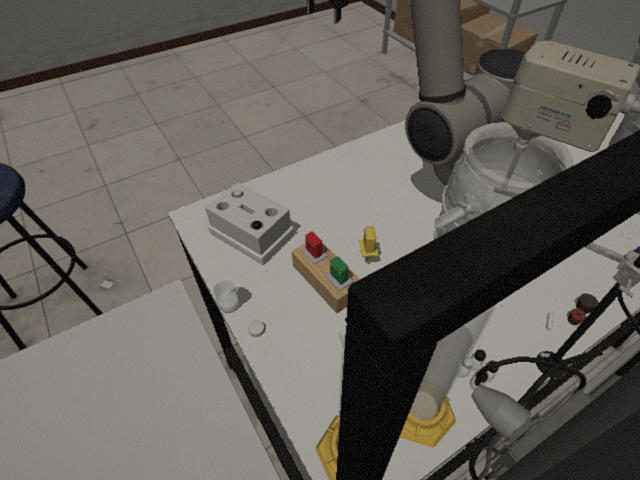

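View pics/top0.png

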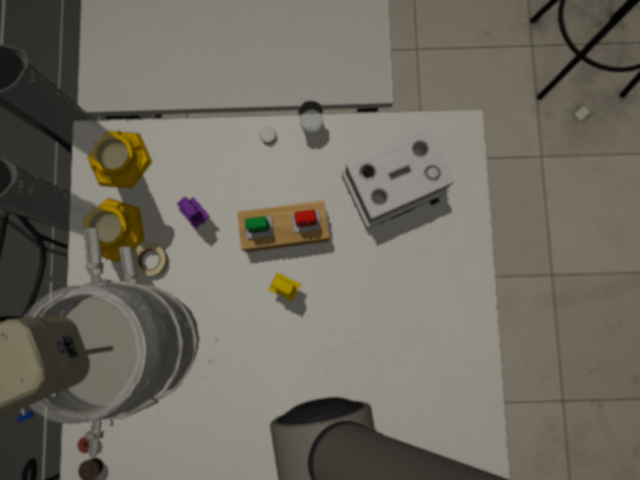

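View pics/wrist0.png

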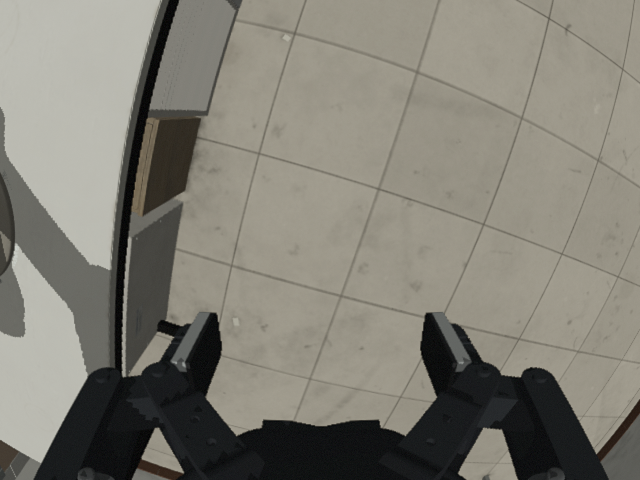

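The scene view shows green at (340,268), red at (314,243), and the heater at (250,220). The top view shows green at (258,224), red at (306,217), and the slot at (400,171). I'll enlarge these areas.

```bash
python3 - <<'E'
from h import *
crop('top0',230,195,340,260,7,'c1'); crop('top0',335,130,460,230,6,'c2'); crop('scene0',195,175,385,315,4,'c3')
E
```

```text
(no output)
```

View pics/c1.png

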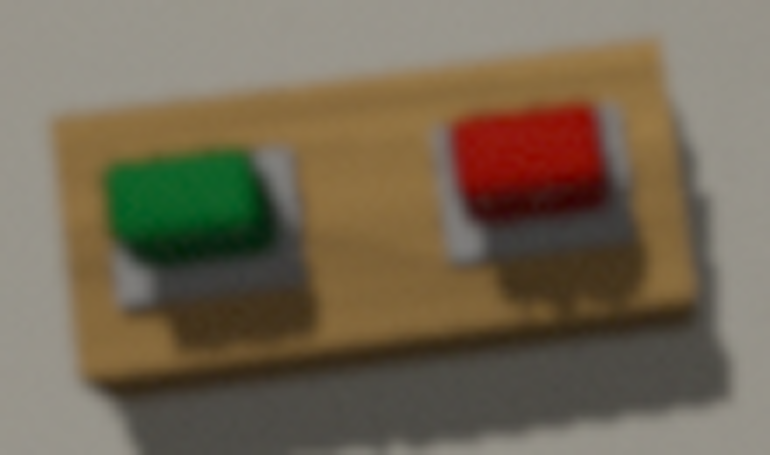

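View pics/c2.png

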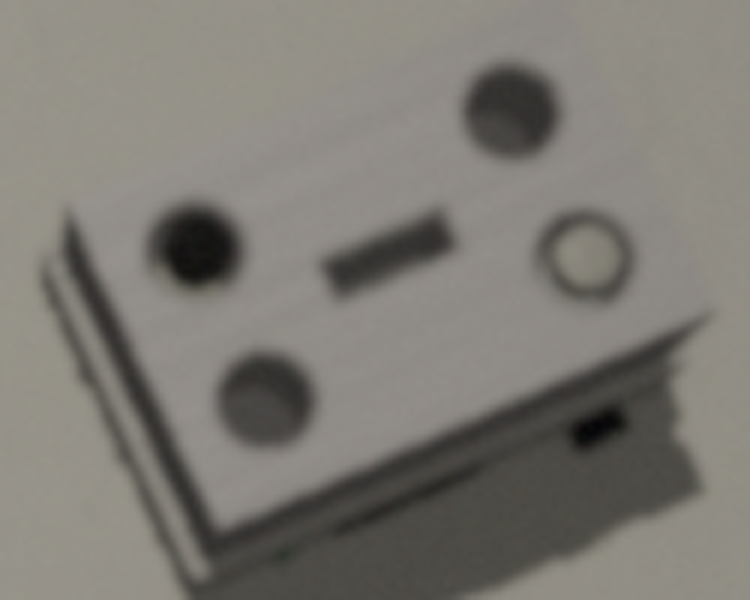

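View pics/c3.png

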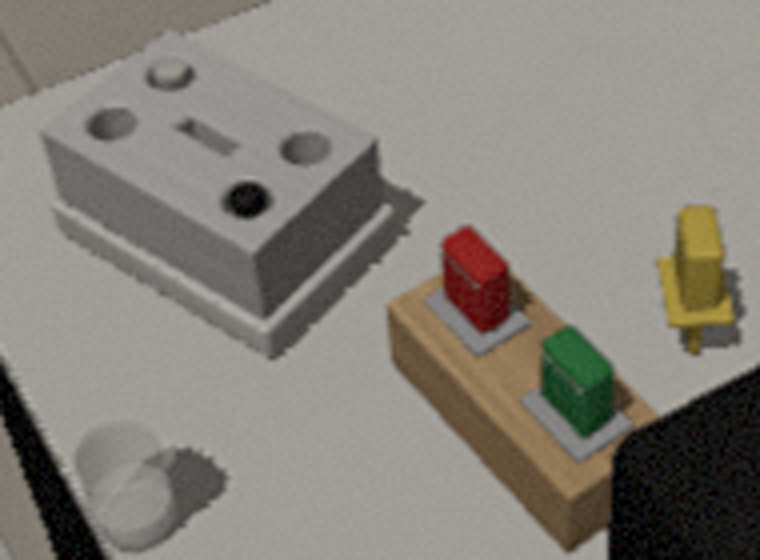

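```bash
python3 - <<'E'
from h import *
t=load('top0');s=load('scene0')
def T(x,y,z,x0,y0,k,d=t): return atz(d,x0+(x+.5)/k-.5,y0+(y+.5)/k-.5,z)
def tri(a,b):
    (o,r),(p,q)=a,b; r=r/np.linalg.norm(r);q=q/np.linalg.norm(q)
    A=np.stack([r,-q],1); k=np.linalg.lstsq(A,p-o,rcond=None)[0]; x=o+r*k[0];y=p+q*k[1]; return (x+y)/2,np.linalg.norm(x-y)
def px(x,y,x0,y0,k): return x0+(x+.5)/k-.5,y0+(y+.5)/k-.5
C1=(230,195,7);C2=(335,130,6);C3=(195,175,4)
print('green',T(183,193,.101,*C1),'red',T(527,150,.101,*C1))
fl=[T(x,y,.055,*C1) for x,y in [(300,150),(118,308),(308,292)]]; print('gflange ctr',(fl[0]+fl[1])/2)
w=[T(x,y,.085,*C2) for x,y in [(196,246),(266,399),(511,110),(585,256)]]
print('slot wells',np.mean(w,0),'slot',T(389,253,.085,*C2))
a=w[2]-w[0];b=w[3]-w[1]; print('lens',np.linalg.norm(a),np.linalg.norm(w[1]-w[0]))
for v in (a,b): print('ydir deg',np.degrees(np.arctan2(v[1],v[0])))
st=[T(x,y,.05,*C1) for x,y in [(55,118),(655,40),(690,300),(85,375)]]
for i,j in((0,1),(3,2)): v=st[j]-st[i];print('stand',np.degrees(np.arctan2(v[1],v[0])),np.linalg.norm(v))
print('standctr',np.mean(st,0))
# scene
print('scene slot', T(208,137,.085,*C3,s),'wells',np.mean([T(x,y,.085,*C3,s) for x,y in[(110,124),(170,75),(305,148),(246,200)]],0))
print('scene green top',T(578,353,.101,*C3,s))
print(tri(ray(t,*px(183,193,*C1)),ray(s,*px(578,353,*C3))),tri(ray(t,*px(389,253,*C2)),ray(s,*px(208,137,*C3))))
E
```

```text
green [0.51140047 0.13051071 0.101     ] red [0.51897219 0.05189537 0.101     ]
gflange ctr [0.51063398 0.1302255  0.055     ]
slot wells [ 0.59128686 -0.10504884  0.085     ] slot [ 0.5911016  -0.10482067  0.085     ]
lens 0.09527057784569497 0.04670395129535396
ydir deg -67.9248582353709
ydir deg -67.2730011851374
stand -84.19722280408209 0.146849255791581
stand -84.58260550534023 0.14656294690185181
standctr [0.51547057 0.09154951 0.05      ]
scene slot [ 0.59418406 -0.10058733  0.085     ] wells [ 0.59428629 -0.10181118  0.085     ]
scene green top [0.51455464 0.13405835 0.101     ]
(array([0.51233961, 0.13107102, 0.09614714]), np.float64(0.0002042835699685891)) (array([ 0.59254066, -0.10564716,  0.0797604 ]), np.float64(7.719915696076584e-05))
```

```bash
cat >> h.py <<'E'
from scipy.spatial.transform import Rotation as R
def goal(p,yang,o=None):
    """offset/angular units to reach TCP p with tool y at world angle yang deg, pointing down"""
    o=o or bot.observe(); E=np.array(o['eef_rot']); a=np.radians(yang)
    y=np.array([np.cos(a),np.sin(a),0]); z=np.array([0,0,-1.]); G=np.stack([np.cross(y,z),y,z],1)
    print('t',round(o['t'],2),'off',np.round(E.T@(np.array(p)-o['position'])/.03,3),'ang',np.round(np.degrees(R.from_matrix(E.T@G).as_rotvec())/5,3))
def wr(fn):
    import pickle
    o=bot.observe(); d=bot.get_image('wrist'); cv2.imwrite('pics/'+fn+'.png',d['color'])
    d['obs']=o; pickle.dump(d,open('pics/'+fn+'.pkl','wb')); return d
def wray(d,u,v):
    f=240/np.tan(np.radians(d['vfov'])/2); a=np.array([u-d['cx'],v-d['cy']]); r=np.hypot(*a); th=r/f
    c=np.array([*(a/max(r,1e-9)*np.sin(th)),np.cos(th)]); H=np.array(d['hand_eye']); o=d['obs']; E=np.array(o['eef_rot'])
    return E@H[:3,3]+o['position'], E@H[:3,:3]@c
def watz(d,u,v,z):
    o,r=wray(d,u,v); return o+r*(z-o[2])/r[2]
E
python3 -c "
from h import *
goal([.5925,-.104,.215],22.4)"
```

```text
t 0.15 off [17.906 -8.47   0.54 ] ang [-8.0000e-03 -1.2000e-02 -1.9124e+01]
```

Emit:
step_arm([
  {"offset": [17.9,-8.47,0.54],"angular": [0,0,-19.12],"hand": 85},
  {"offset": [17.9,-8.47,0.54],"angular": [0,0,-19.12],"hand": 85},
  {"offset": [17.9,-8.47,0.54],"angular": [0,0,-19.12],"hand": 85},
  {"offset": [17.9,-8.47,0.54],"angular": [0,0,-19.12],"hand": 85},
  {"offset": [17.9,-8.47,0.54],"angular": [0,0,-19.12],"hand": 85},
  {"offset": [17.9,-8.47,0.54],"angular": [0,0,-19.12],"hand": 85},
  {"offset": [17.9,-8.47,0.54],"angular": [0,0,-19.12],"hand": 85},
  {"offset": [17.9,-8.47,0.54],"angular": [0,0,-19.12],"hand": 85},
  {"offset": [17.9,-8.47,0.54],"angular": [0,0,-19.12],"hand": 85},
  {"offset": [17.9,-8.47,0.54],"angular": [0,0,-19.12],"hand": 85},
  {"offset": [17.9,-8.47,0.54],"angular": [0,0,-19.12],"hand": 85},
  {"offset": [17.9,-8.47,0.54],"angular": [0,0,-19.12],"hand": 85},
  {"offset": [17.9,-8.47,0.54],"angular": [0,0,-19.12],"hand": 85},
  {"offset": [17.9,-8.47,0.54],"angular": [0,0,-19.12],"hand": 85},
  {"offset": [17.9,-8.47,0.54],"angular": [0,0,-19.12],"hand": 85},
  {"offset": [17.9,-8.47,0.54],"angular": [0,0,-19.12],"hand": 85},
  {"offset": [17.9,-8.47,0.54],"angular": [0,0,-19.12],"hand": 85},
  {"offset": [17.9,-8.47,0.54],"angular": [0,0,-19.12],"hand": 85},
])

```text
t: 1.65
position: [0.5914, -0.1053, 0.2149]
eef_rot: [[-0.379, 0.925, -0.001], [0.925, 0.379, -0.0], [0.0, -0.001, -1.0]]
wrist_force: [-0.8, -0.2, 0.6]
grip_width: 0.0851
```

```bash
python3 -c "
from h import *
d=wr('w1'); print(d['obs']['t'],d['obs']['position'],d['obs']['joint_velocities'],d['obs']['joint_positions'])"
```

```text
1.65 [ 0.59144133 -0.10531565  0.21488225] [-0.01650162 -0.01197056  0.00187819  0.00218095 -0.00017004  0.00031512] [-3.03410173e-01  4.94665232e-01  1.32913491e+00 -6.47208818e-04
  1.31873588e+00 -6.92484878e-01]
```

View pics/w1.png

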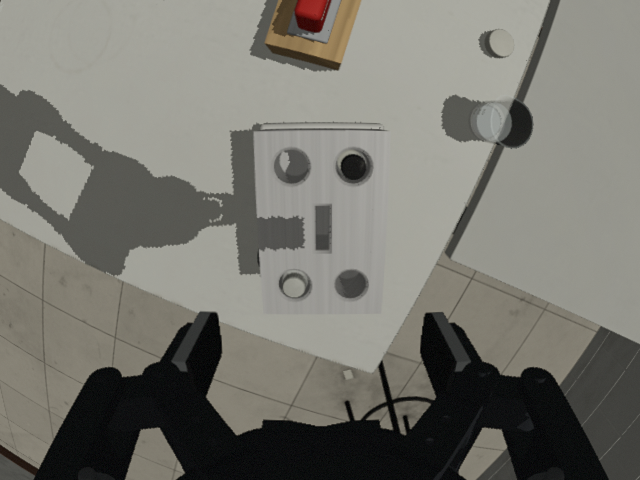

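The wrist view shows the slot at about (323,228), with wells at (292,165), (354,165), (295,284) and (351,284). It is almost aligned with the tool.

```bash
python3 -c "
from h import *
crop('w1',245,115,395,320,2.9,'c4')"
```

```text
(no output)
```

View pics/c4.png

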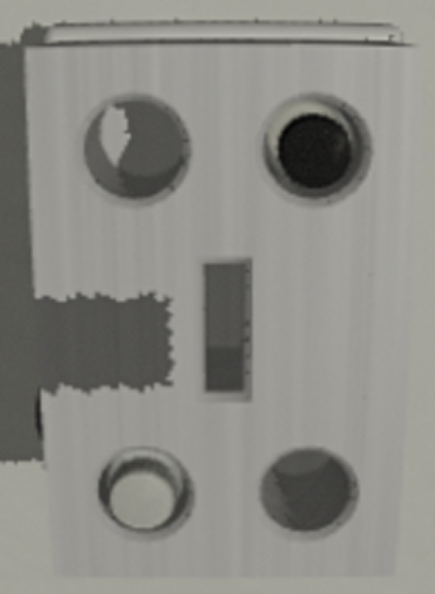

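```bash
python3 - <<'E'
from h import *
d=load('w1')
P=lambda x,y:watz(d,245+(x+.5)/2.9-.5,115+(y+.5)/2.9-.5,.085)
print('slot',P(227.5,329),'wells',np.mean([P(*q) for q in [(138,149),(318,149),(146,493),(309,491)]],0))
for a,b in [((227.5,258),(227.5,400)),((138,149),(146,493)),((318,149),(309,491))]:
    v=P(*b)-P(*a); print(np.linalg.norm(v),np.degrees(np.arctan2(v[1],v[0])))
v=P(318,149)-P(138,149);print(np.linalg.norm(v),np.degrees(np.arctan2(v[1],v[0])))
goal([.5125,.1318,.20],5.6)
E
```

```text
slot [ 0.59337306 -0.10463124  0.085     ] wells [ 0.59341656 -0.10451261  0.085     ]
0.039304935088619354 -67.60461346715161
0.09582358776113148 -67.69859880957796
0.09525585428301118 -67.67738738099467
0.045642961417284474 22.341849019965856
t 1.7 off [8.321 0.565 0.503] ang [-8.000e-03  2.000e-03  3.333e+00]
```

Emit:
step_arm([
  {"offset": [8.32,0.56,0.5],"angular": [0,0,3.33],"hand": 85},
  {"offset": [8.32,0.56,0.5],"angular": [0,0,3.33],"hand": 85},
  {"offset": [8.32,0.56,0.5],"angular": [0,0,3.33],"hand": 85},
  {"offset": [8.32,0.56,0.5],"angular": [0,0,3.33],"hand": 85},
  {"offset": [8.32,0.56,0.5],"angular": [0,0,3.33],"hand": 85},
  {"offset": [8.32,0.56,0.5],"angular": [0,0,3.33],"hand": 85},
  {"offset": [8.32,0.56,0.5],"angular": [0,0,3.33],"hand": 85},
  {"offset": [8.32,0.56,0.5],"angular": [0,0,3.33],"hand": 85},
  {"offset": [8.32,0.56,0.5],"angular": [0,0,3.33],"hand": 85},
  {"offset": [8.32,0.56,0.5],"angular": [0,0,3.33],"hand": 85},
  {"offset": [8.32,0.56,0.5],"angular": [0,0,3.33],"hand": 85},
])

```text
t: 2.62
position: [0.5135, 0.131, 0.2002]
eef_rot: [[-0.097, 0.995, 0.0], [0.995, 0.097, -0.0], [-0.0, 0.0, -1.0]]
wrist_force: [0.1, 0.6, -0.3]
grip_width: 0.0852
```

```bash
python3 -c "
from h import *
d=wr('w2'); print(d['obs']['t'],d['obs']['position'],d['obs']['joint_velocities'])"
```

```text
2.6167 [0.51348428 0.1309778  0.20019815] [ 1.74156214e-03  3.34559627e-03 -1.42771260e-03 -9.73072818e-05
  3.97116943e-04  1.35688710e-03]
```

View pics/w2.png

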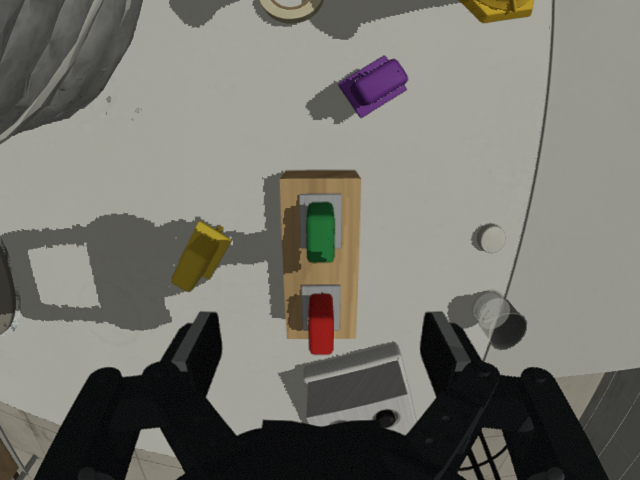

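Green is at about (321,232) in the wrist view, aligned with the tool. The yellow and purple decoys stay clear of the jaws.

```bash
python3 -c "
from h import *
crop('w2',270,160,370,360,3,'c5')"
```

```text
(no output)
```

View pics/c5.png

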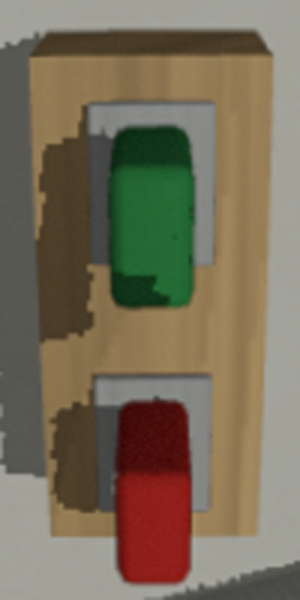

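```bash
python3 - <<'E'
from h import *
d=load('w2')
P=lambda x,y,z:watz(d,270+(x+.5)/3-.5,160+(y+.5)/3-.5,z)
top=P(151.5,236,.101); fl=P(151.5,183,.055); print('top',top,'flange',fl)
for a,b,z in [((151.5,165),(151.5,307),.101),((109,236),(194,236),.101),((88,183),(215,183),.055),((30,56),(51,535),.05),((271,56),(258,535),.05)]:
    v=P(*b,z)-P(*a,z); print(np.linalg.norm(v),np.degrees(np.arctan2(v[1],v[0])))
for p in [(top+fl)/2]: goal([p[0],p[1],.064],5.6)
E
```

```text
top [0.51355046 0.13306062 0.101     ] flange [0.51357969 0.13254672 0.055     ]
0.03431443050609883 -84.48362300304782
0.01943828654214124 5.524597555743709
0.03407052564707533 5.524538447381141
0.14943503389878315 -84.2045040751807
0.14947185385157521 -83.83653390758332
t 2.67 off [0.055 0.009 4.537] ang [ 0.002  0.003 -0.005]
```

Emit:
step_arm([
  {"offset": [0.06,0,1.2],"angular": [0,0,0],"hand": 85},
  {"offset": [0.06,0,2.3],"angular": [0,0,0],"hand": 85},
  {"offset": [0.06,0,3.2],"angular": [0,0,0],"hand": 75},
  {"offset": [0.06,0,3.9],"angular": [0,0,0],"hand": 65},
  {"offset": [0.06,0,4.3],"angular": [0,0,0],"hand": 55},
  {"offset": [0.06,0,4.53],"angular": [0,0,0],"hand": 50},
  {"offset": [0.06,0,4.53],"angular": [0,0,0],"hand": 45},
  {"offset": [0.06,0,4.53],"angular": [0,0,0],"hand": 40},
], newtons=50)

```text
t: 3.33
position: [0.5132, 0.1341, 0.0645]
eef_rot: [[-0.099, 0.995, 0.0], [0.995, 0.099, -0.0], [-0.0, 0.0, -1.0]]
wrist_force: [-0.5, 0.2, 0.4]
grip_width: 0.04
```

```bash
python3 -c "
from h import *
d=wr('w3'); print(d['obs'])"
```

```text
{'t': 3.3333, 'joint_positions': array([ 1.11067319e-01,  5.44333249e-01,  1.71825069e+00, -1.98761008e-04,
        8.78650985e-01,  1.21796954e-02]), 'joint_velocities': array([ 0.00855604, -0.02164691, -0.01233607,  0.00064822,  0.00337148,
        0.00088551]), 'joint_efforts': array([-8.19148589e-02, -4.62655377e+01, -1.78865844e+01, -4.51577696e-03,
       -1.99465721e-02, -1.80570718e-03]), 'position': array([0.51321912, 0.13406282, 0.06447788]), 'eef_rot': array([[-9.88527076e-02,  9.95102007e-01,  3.72495642e-04],
       [ 9.95102065e-01,  9.88527555e-02, -1.12427510e-04],
       [-1.48699061e-04,  3.59557419e-04, -9.99999924e-01]]), 'wrist_force': array([-0.45827861,  0.1729154 ,  0.43863882]), 'moment': array([ 0.03244959, -0.01281123, -0.02014238]), 'grip_width': 0.03998313239223791}
```

View pics/w3.png

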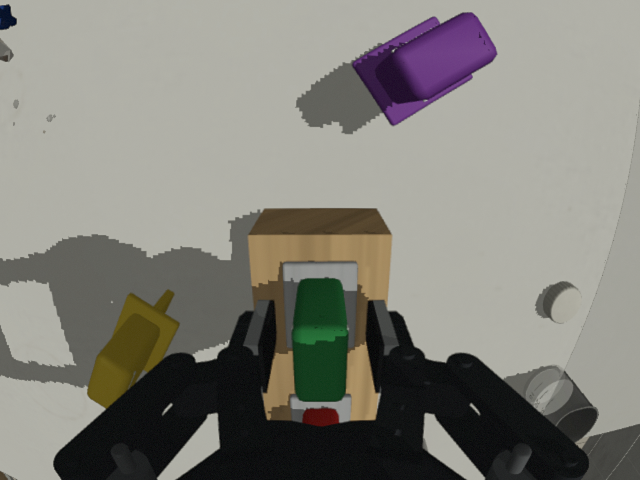

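The green handle is centred between the pads, so I'll close.

Emit:
step_arm([
  {"offset": [0,0,0],"angular": [0,0,0],"hand": 25},
  {"offset": [0,0,0],"angular": [0,0,0],"hand": 12},
  {"offset": [0,0,0],"angular": [0,0,0],"hand": 12},
  {"offset": [0,0,0],"angular": [0,0,0],"hand": 12},
  {"offset": [0,0,0],"angular": [0,0,0],"hand": 12},
  {"offset": [0,0,0],"angular": [0,0,0],"hand": 12},
], newtons=60)

```text
t: 3.88
position: [0.5135, 0.1346, 0.0654]
eef_rot: [[-0.1, 0.995, 0.003], [0.995, 0.1, 0.0], [-0.0, 0.003, -1.0]]
wrist_force: [0.3, -0.6, 7.0]
grip_width: 0.019
```

Emit:
step_arm([
  {"offset": [0,0,-0.4],"angular": [0,0,0],"hand": 12},
  {"offset": [0,0,-1],"angular": [0,0,0],"hand": 12},
  {"offset": [0,0,-1.8],"angular": [0,0,0],"hand": 12},
  {"offset": [0,0,-2.8],"angular": [0,0,0],"hand": 12},
  {"offset": [0,0,-3.6],"angular": [0,0,0],"hand": 12},
  {"offset": [0,0,-4.2],"angular": [0,0,0],"hand": 12},
  {"offset": [0,0,-4.2],"angular": [0,0,0],"hand": 12},
  {"offset": [0,0,-4.2],"angular": [0,0,0],"hand": 12},
])

```text
t: 4.55
position: [0.5128, 0.1347, 0.1905]
eef_rot: [[-0.1, 0.995, 0.002], [0.995, 0.1, 0.0], [-0.0, 0.002, -1.0]]
wrist_force: [0.4, 0.8, -3.0]
grip_width: 0.0193
```

```bash
python3 -c "
from h import *
d=wr('w4'); print({k:np.round(v,4) for k,v in d['obs'].items()})
save('scene','s4');save('top','t4')
a=cv2.imread('pics/s4.png')[130:330,180:440];b=cv2.imread('pics/t4.png')[130:330,180:440]
cv2.imwrite('pics/c6.png',cv2.resize(np.hstack([a,b]),None,fx=1.5,fy=1.5))"
```

```text
{'t': np.float64(4.55), 'joint_positions': array([ 0.1123,  0.3868,  1.575 , -0.    ,  1.1782,  0.0123]), 'joint_velocities': array([ 0.0003,  0.0337,  0.0408,  0.0001, -0.008 , -0.0015]), 'joint_efforts': array([ 3.46000e-02, -4.73354e+01, -2.54017e+01, -1.20000e-03,
        8.07000e-02, -2.00000e-04]), 'position': array([0.5128, 0.1347, 0.1905]), 'eef_rot': array([[-9.99e-02,  9.95e-01,  1.50e-03],
       [ 9.95e-01,  9.99e-02,  1.00e-04],
       [-0.00e+00,  1.50e-03, -1.00e+00]]), 'wrist_force': array([ 0.4022,  0.8089, -2.9587]), 'moment': array([-0.0349,  0.0408, -0.0048]), 'grip_width': np.float64(0.0193)}
```

View pics/w4.png

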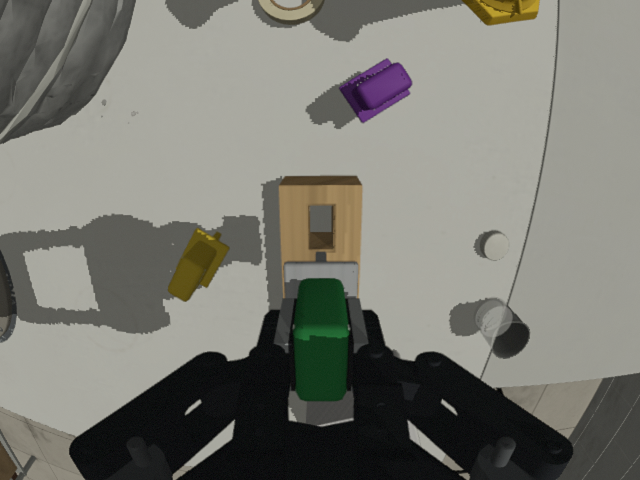

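View pics/c6.png

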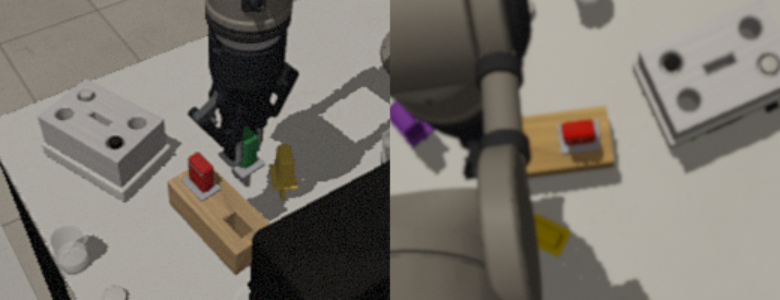

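```bash
python3 -c "
from h import *
crop('w4',270,245,370,430,3.2,'c7')"
```

```text
(no output)
```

View pics/c7.png

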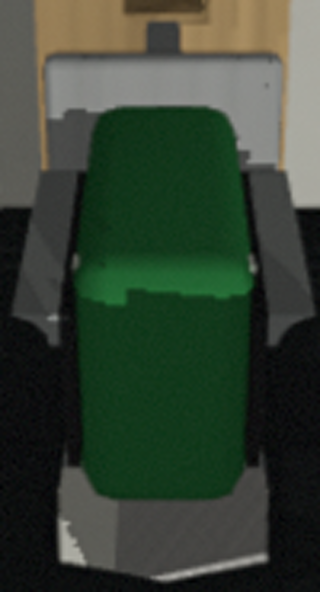

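```bash
python3 - <<'E'
from h import *
d=load('w4');o=d['obs'];E=o['eef_rot']
P=lambda x,y,z:E.T@(watz(d,270+(x+.5)/3.2-.5,245+(y+.5)/3.2-.5,z)-o['position'])*1e3
zu=.050+.1905-.0648   # flange underside
print('flange fr L,R',P(46,52,zu+.005),P(281,52,zu+.005))
print('handle top f,b',P(163,262,zu+.051),P(163,497,zu+.051))
print('handle L,R',P(76,300,zu+.051),P(250,300,zu+.051))
print('blade tip',P(147,20,zu-.038),P(180,20,zu-.038))
E
```

```text
flange fr L,R [ 21.65794132 -15.69347063   9.80581903] [21.61899856 16.84833741  9.85621887]
handle top f,b [ 16.54977655   0.48916924 -36.1690729 ] [-17.42108678   0.4733003  -36.16842974]
handle L,R [ 11.65738407  -8.79583735 -36.18335688] [ 11.62604212   9.77264192 -36.15459836]
blade tip [10.27482622 -2.29216984 52.8268496 ] [10.26829278  3.49082149 52.83580613]
```

```bash
python3 -c "
from h import *
crop('w4',295,195,350,280,7,'c8')
crop('s4',310,190,380,270,8,'c9')"
```

```text
(no output)
```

View pics/c8.png

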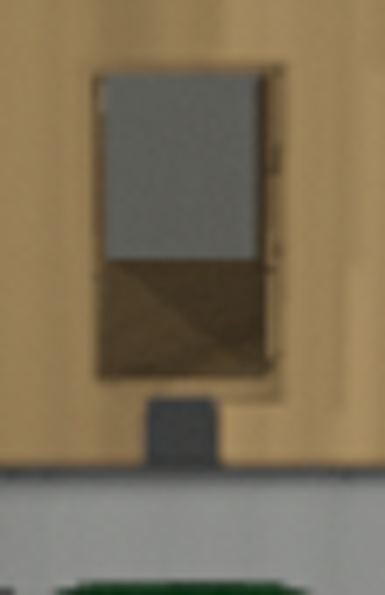

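View pics/c9.png

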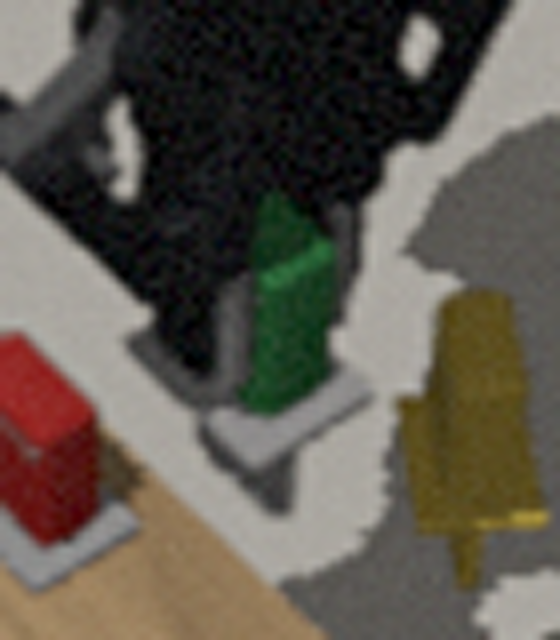

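```bash
python3 -c "
from h import *
goal([.5925,-.1037,.1905],22.35)"
```

```text
t 4.7 off [-8.17   1.887 -0.071] ang [-0.037 -0.004 -3.324]
```

Emit:
step_arm([
  {"offset": [-0.3,0.07,-0.07],"angular": [0,0,-0.13],"hand": 12},
  {"offset": [-0.9,0.2,-0.07],"angular": [0,0,-0.4],"hand": 12},
  {"offset": [-1.7,0.4,-0.07],"angular": [0,0,-0.7],"hand": 12},
  {"offset": [-2.6,0.6,-0.07],"angular": [0,0,-1.1],"hand": 12},
  {"offset": [-3.5,0.8,-0.07],"angular": [0,0,-1.4],"hand": 12},
  {"offset": [-4.4,1.0,-0.07],"angular": [0,0,-1.8],"hand": 12},
  {"offset": [-5.3,1.2,-0.07],"angular": [0,0,-2.2],"hand": 12},
  {"offset": [-6.2,1.4,-0.07],"angular": [0,0,-2.5],"hand": 12},
  {"offset": [-7.0,1.6,-0.07],"angular": [0,0,-2.8],"hand": 12},
  {"offset": [-7.6,1.75,-0.07],"angular": [-0.04,0,-3.1],"hand": 12},
  {"offset": [-8.0,1.85,-0.07],"angular": [-0.04,0,-3.25],"hand": 12},
  {"offset": [-8.17,1.89,-0.07],"angular": [-0.04,0,-3.32],"hand": 12},
  {"offset": [-8.17,1.89,-0.07],"angular": [-0.04,0,-3.32],"hand": 12},
  {"offset": [-8.17,1.89,-0.07],"angular": [-0.04,0,-3.32],"hand": 12},
  {"offset": [-8.17,1.89,-0.07],"angular": [-0.04,0,-3.32],"hand": 12},
])

```text
t: 5.95
position: [0.5931, -0.1026, 0.1918]
eef_rot: [[-0.38, 0.925, 0.002], [0.925, 0.38, 0.001], [0.0, 0.003, -1.0]]
wrist_force: [0.2, 0.1, -1.5]
grip_width: 0.0192
```

```bash
python3 -c "
from h import *
d=wr('w5'); print({k:np.round(v,4) for k,v in d['obs'].items()})
crop('w5',245,140,395,430,2,'c10')
goal([.5925,-.1037,.1905],22.35)"
```

```text
{'t': np.float64(5.95), 'joint_positions': array([-0.2996,  0.5131,  1.3635,  0.0021,  1.2633, -0.6904]), 'joint_velocities': array([ 0.0058, -0.007 , -0.0033, -0.003 ,  0.0016, -0.0039]), 'joint_efforts': array([-5.28300e-01, -5.24661e+01, -2.50750e+01, -2.50000e-02,
       -2.79000e-02,  1.50000e-03]), 'position': array([ 0.5931, -0.1026,  0.1918]), 'eef_rot': array([[-3.804e-01,  9.248e-01,  2.200e-03],
       [ 9.248e-01,  3.804e-01,  1.400e-03],
       [ 5.000e-04,  2.500e-03, -1.000e+00]]), 'wrist_force': array([ 0.1506,  0.138 , -1.5475]), 'moment': array([0.0112, 0.0087, 0.0498]), 'grip_width': np.float64(0.0192)}
t 6.0 off [-0.027 -0.038  0.051] ang [ 0.034 -0.001  0.005]
```

View pics/c10.png

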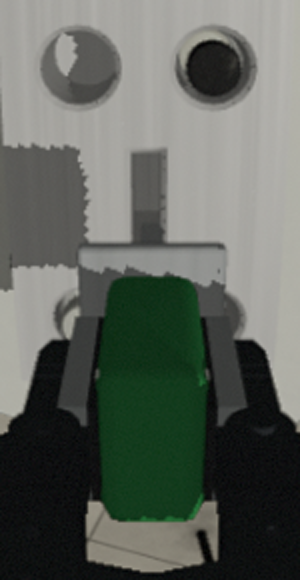

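Emit:
step_arm([
  {"offset": [-0.01,-0.02,0.3],"angular": [0.03,0,0],"hand": 12},
  {"offset": [-0.03,-0.04,0.7],"angular": [0.03,0,0],"hand": 12},
  {"offset": [-0.03,-0.04,1.1],"angular": [0.03,0,0],"hand": 12},
  {"offset": [-0.03,-0.04,1.35],"angular": [0.03,0,0],"hand": 12},
  {"offset": [-0.03,-0.04,1.46],"angular": [0.03,0,0],"hand": 12},
  {"offset": [-0.03,-0.04,1.46],"angular": [0.03,0,0],"hand": 12},
  {"offset": [-0.03,-0.04,1.46],"angular": [0.03,0,0],"hand": 12},
])

```text
t: 6.58
position: [0.5931, -0.1047, 0.1487]
eef_rot: [[-0.38, 0.925, 0.001], [0.925, 0.38, -0.0], [-0.001, 0.001, -1.0]]
wrist_force: [0.7, 0.7, -0.6]
grip_width: 0.0195
```

```bash
python3 -c "
from h import *
d=wr('w6'); print({k:np.round(v,4) for k,v in d['obs'].items() if k in('position','eef_rot','wrist_force')})
save('scene','s6')
crop('w6',245,140,395,430,2,'c11');crop('s6',190,130,320,270,5,'c12')
goal([.5925,-.1037,.148],22.35)"
```

```text
{'position': array([ 0.5931, -0.1047,  0.1487]), 'eef_rot': array([[-3.801e-01,  9.249e-01,  1.300e-03],
       [ 9.249e-01,  3.801e-01, -3.000e-04],
       [-8.000e-04,  1.000e-03, -1.000e+00]]), 'wrist_force': array([ 0.6997,  0.6752, -0.5572])}
t 6.68 off [ 0.048 -0.012  0.04 ] ang [ 0.021  0.017 -0.004]
```

View pics/c11.png

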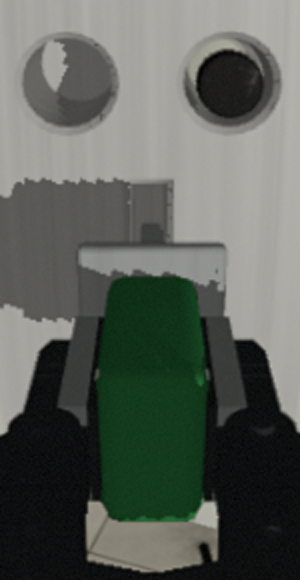

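View pics/c12.png

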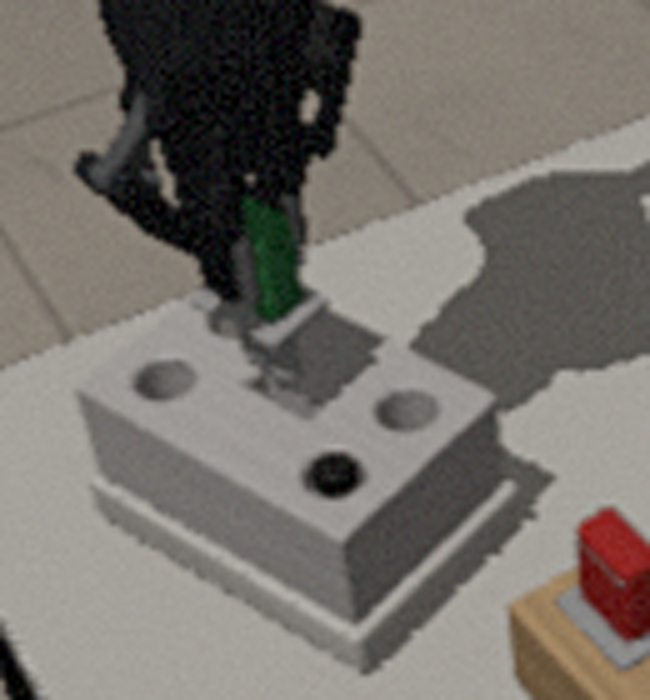

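```bash
python3 - <<'E'
from h import *
d=load('w6');o=d['obs'];E=o['eef_rot']
P=lambda x,y,z:E.T@(watz(d,245+(x+.5)/2-.5,140+(y+.5)/2-.5,z)-o['position'])*1e3
print('slot front edge',P(152,181,.085),'L,R',P(130,200,.085),P(174,200,.085))
zt=o['position'][2]-.0528
print('tip L,R',P(141,223,zt),P(165,223,zt))
print('wells mid',(P(70,83,.085)+P(231,83,.085))/2)
E
```

```text
slot front edge [18.87607987  0.35133845 63.6867219 ] L,R [13.05088689 -6.09468999 63.6846646 ] [13.04042331  6.79446286 63.69809529]
tip L,R [ 9.95021513 -2.7411151  52.78923898] [ 9.94424362  3.9895525  52.79625284]
wells mid [ 4.78130419e+01 -6.06345444e-02  6.36631671e+01]
```

Emit:
step_arm([
  {"offset": [0.03,-0.01,0.1],"angular": [0.02,0.02,0],"hand": 12},
  {"offset": [0.03,-0.01,0.2],"angular": [0.02,0.02,0],"hand": 12},
  {"offset": [0.03,-0.01,0.3],"angular": [0.02,0.02,0],"hand": 12},
  {"offset": [0.03,-0.01,0.4],"angular": [0.02,0.02,0],"hand": 12},
  {"offset": [0.03,-0.01,0.5],"angular": [0.02,0.02,0],"hand": 12},
  {"offset": [0.03,-0.01,0.6],"angular": [0.02,0.02,0],"hand": 12},
  {"offset": [0.03,-0.01,0.65],"angular": [0.02,0.02,0],"hand": 12},
  {"offset": [0.03,-0.01,0.65],"angular": [0.02,0.02,0],"hand": 12},
])

```text
t: 7.35
position: [0.5921, -0.1041, 0.1284]
eef_rot: [[-0.38, 0.925, -0.002], [0.925, 0.38, 0.001], [0.002, -0.002, -1.0]]
wrist_force: [0.3, -1.0, -2.2]
grip_width: 0.0195
```

Emit:
step_arm([
  {"offset": [0,0,0.15],"angular": [0,0,0],"hand": 12},
  {"offset": [0,0,0.3],"angular": [0,0,0],"hand": 12},
  {"offset": [0,0,0.45],"angular": [0,0,0],"hand": 12},
  {"offset": [0,0,0.6],"angular": [0,0,0],"hand": 12},
  {"offset": [0,0,0.7],"angular": [0,0,0],"hand": 12},
  {"offset": [0,0,0.8],"angular": [0,0,0],"hand": 12},
  {"offset": [0,0,0.87],"angular": [0,0,0],"hand": 12},
  {"offset": [0,0,0.87],"angular": [0,0,0],"hand": 12},
])

```text
t: 8.02
position: [0.5921, -0.1041, 0.1023]
eef_rot: [[-0.38, 0.925, -0.002], [0.925, 0.38, 0.001], [0.002, -0.002, -1.0]]
wrist_force: [0.3, -0.1, -1.7]
grip_width: 0.0191
```

Emit:
step_arm([
  {"offset": [0,0,0.03],"angular": [0,0,0],"hand": 12},
  {"offset": [0,0,0.06],"angular": [0,0,0],"hand": 12},
  {"offset": [0,0,0.09],"angular": [0,0,0],"hand": 12},
  {"offset": [0,0,0.09],"angular": [0,0,0],"hand": 12},
])

```text
t: 8.35
position: [0.5924, -0.1042, 0.1004]
eef_rot: [[-0.38, 0.925, -0.001], [0.925, 0.38, 0.001], [0.001, -0.001, -1.0]]
wrist_force: [-0.5, 1.1, -1.4]
grip_width: 0.0195
```

```bash
python3 -c "
from h import *
d=wr('w7'); print({k:np.round(v,4) for k,v in d['obs'].items() if k in('position','eef_rot','wrist_force')})
save('scene','s7')
crop('s7',190,130,320,270,5,'c13')"
```

```text
{'position': array([ 0.5924, -0.1042,  0.1004]), 'eef_rot': array([[-3.799e-01,  9.250e-01, -8.000e-04],
       [ 9.250e-01,  3.799e-01,  6.000e-04],
       [ 8.000e-04, -6.000e-04, -1.000e+00]]), 'wrist_force': array([-0.5442,  1.0762, -1.3597])}
```

View pics/c13.png

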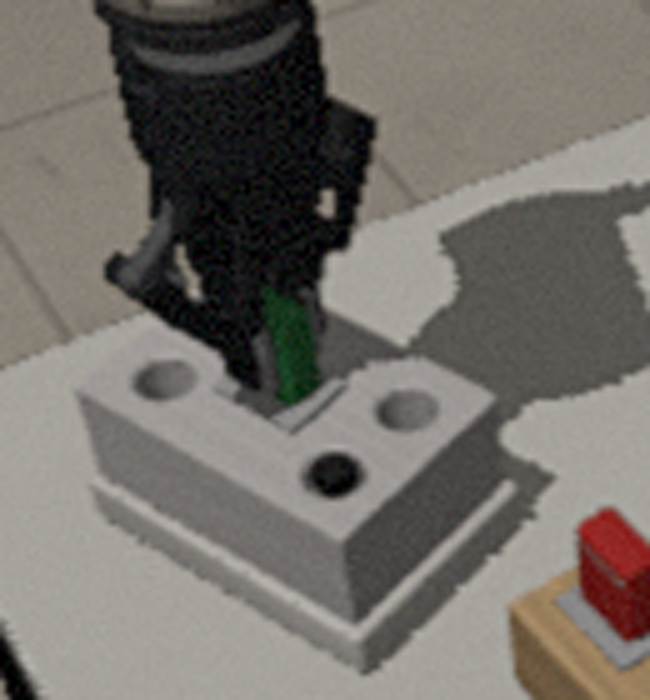

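Emit:
step_arm([
  {"offset": [0,0,0.03],"angular": [0,0,0],"hand": 12},
  {"offset": [0,0,0.06],"angular": [0,0,0],"hand": 12},
  {"offset": [0,0,0.06],"angular": [0,0,0],"hand": 12},
])

```text
t: 8.7
position: [0.5925, -0.1042, 0.1004]
eef_rot: [[-0.38, 0.925, 0.0], [0.925, 0.38, 0.0], [0.0, 0.0, -1.0]]
wrist_force: [-5.3, 1.3, 11.2]
grip_width: 0.0196
```

Emit:
step_arm([
  {"offset": [0,0,-0.03],"angular": [0,0,0],"hand": 24},
  {"offset": [0,0,-0.03],"angular": [0,0,0],"hand": 32},
  {"offset": [0,0,-0.03],"angular": [0,0,0],"hand": 45},
  {"offset": [0,0,-0.03],"angular": [0,0,0],"hand": 45},
  {"offset": [0,0,-0.03],"angular": [0,0,0],"hand": 45},
])

```text
t: 9.12
position: [0.5923, -0.1041, 0.099]
eef_rot: [[-0.38, 0.925, -0.002], [0.925, 0.38, 0.001], [0.001, -0.001, -1.0]]
wrist_force: [-0.3, 0.9, 0.0]
grip_width: 0.0448
```

```bash
python3 -c "
from h import *
d=wr('w8'); print({k:np.round(v,4) for k,v in d['obs'].items() if k in('position','grip_width','wrist_force')})
crop('w8',220,180,420,430,2.3,'c14')"
```

```text
{'position': array([ 0.5923, -0.1041,  0.099 ]), 'wrist_force': array([-0.3147,  0.9411,  0.0055]), 'grip_width': np.float64(0.0448)}
```

View pics/c14.png

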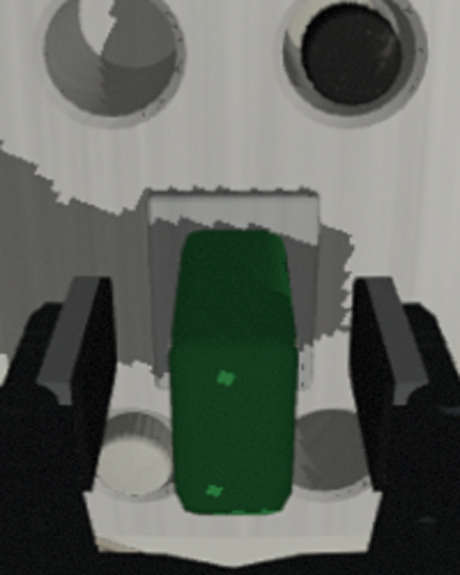

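The gauge is released and its flange lies flat on the block. I'll retreat straight up.

Emit:
step_arm([
  {"offset": [0,0,-0.5],"angular": [0,0,0],"hand": 50},
  {"offset": [0,0,-1.3],"angular": [0,0,0],"hand": 60},
  {"offset": [0,0,-2.4],"angular": [0,0,0],"hand": 60},
  {"offset": [0,0,-3.6],"angular": [0,0,0],"hand": 60},
  {"offset": [0,0,-4.5],"angular": [0,0,0],"hand": 60},
  {"offset": [0,0,-4.5],"angular": [0,0,0],"hand": 60},
  {"offset": [0,0,-4.5],"angular": [0,0,0],"hand": 60},
])

```text
t: 9.75
position: [0.5932, -0.1044, 0.236]
eef_rot: [[-0.38, 0.925, 0.002], [0.925, 0.38, -0.0], [-0.001, 0.002, -1.0]]
wrist_force: [-0.3, 0.5, -0.5]
grip_width: 0.0598
```

```bash
python3 -c "
from h import *
d=wr('w9'); print({k:np.round(v,4) for k,v in d['obs'].items() if k in('t','position','grip_width','wrist_force')})
save('scene','s9')
a=cv2.imread('pics/w9.png')[100:400,200:440];b=cv2.resize(cv2.imread('pics/s9.png')[150:300,190:370],(360,300))
cv2.imwrite('pics/c15.png',np.hstack([a,b]))"
```

```text
{'t': np.float64(9.75), 'position': array([ 0.5932, -0.1044,  0.236 ]), 'wrist_force': array([-0.3273,  0.5061, -0.4721]), 'grip_width': np.float64(0.0598)}
```

View pics/c15.png

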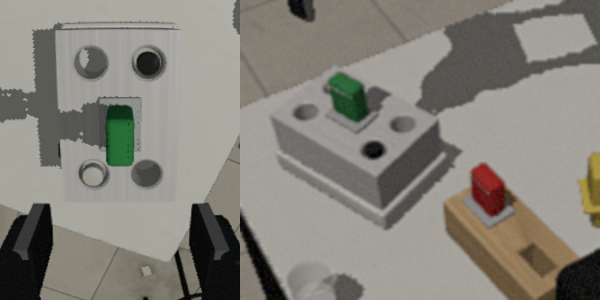

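The gauge stands upright in the slot with its flange on the block, the red gauge is untouched in the stand, and the gripper is clear. Handing in.

```bash
python3 -c "
from h import *
d=load('w9'); print(watz(d,320,236,.136))
print(bot.hand_in())"
```

```text
[ 0.59200875 -0.10139887  0.136     ]
the job is handed in; nothing more can be done
None
```

I took the green gauge out of the stand, put its blade into the heater block's slot, released it and moved the arm straight up. I handed the job in at about 10 s of the 34 s allowed.

- **Seating:** On the final press the upward force at the wrist rose to about 11 N, and the tool stopped at the height where the flange should sit on the block.
- **Position:** A rough reading of the handle's top in the last wrist picture puts it about 3.5 mm from the slot centre I measured. I read one pixel by eye for that, but it is well within the 12 mm limit. The calibration is only good to about 2 mm. I did not measure the final tilt or direction as numbers; in the wrist and scene pictures the gauge looks upright and aligned.
- **Red gauge:** It is still in the stand and looks unmoved in the scene view. I did not measure its final position.
- **Disagreements:** The scene and top cameras differed by 3–5 mm on the slot and the gauge, so I relied on the wrist camera. With the gauge in the gripper, the blade tip measured about 5 mm short of its stated width on the visible side. I took this to be a tapered tip, and the blade went in without resistance.

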